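# Key in and hold the medicine carousel

## Task

Sign in at the medicine carousel before touching it: press the three keys on its console fully down one at a time, first the left one, then the right one, then the middle one (left and right as seen from the robot). Then turn the carousel by the bar handle on top until the large bottle, the tallest one, stands right behind the steel pointer at the front. A spring turns the carousel back as soon as it is let go, so finish still holding the handle with the bottle still at the pointer; keep all bottles upright without touching them, and leave the other things on the trolley alone.

Things in the scene. Friction and masses are not known exactly. Their poses are not given: they have to be found in the camera images.
- stand: Fixed stand of the carousel: grey round foot 236 mm across; white keypad console (62 x 156, 22 high) centred 159 mm in front of the axis. Origin on the axis at trolley height; -x points to the stand's front, roughly to the robot (yaw within 0.35 rad), +y left, z up. A slim steel pointer, 50 mm high with a ball on top, stands 122 mm in front of the axis, between console and tray.
- front_place (a point): The place behind the pointer where the large bottle must stand: point on the carousel's tray floor, fixed to the stand, 83 mm from the axis straight toward the front (stand -x), 20 mm above the trolley.
- carousel (a joint): Carousel angle, rad, counter-clockwise from above positive, 0 = rest (start), limits +-1.75. White tray 224 mm across, rim and dividers 48 mm high, ten compartments 0.628 rad apart, bottles 83 mm from the axis, centre drum 118 mm across. A spring (0.10 N m/rad) (damped, 0.15 N m s) turns it back to 0. The large bottle starts one or two places left or right of the front: turn 0.63 or 1.26 rad.
- turn_handle: Grey bar handle on top of the carousel's central column, turning with it: 70 mm long (its x), 16 mm thick (its y), 36 mm high, its underside 137 mm and its top 173 mm above the trolley; above all bottles. Origin on the axis at trolley height; x along the bar, parallel to the stand's x at rest.
- handle_grip (a point): Grip point of the bar handle: on the carousel's axis, inside the bar, 158 mm above the trolley (15 mm below the bar's top); axes as turn_handle.
- large_bottle: The large bottle to be brought to the front: amber with white cap, 42 mm diameter, 86 mm tall, clearly the tallest and widest of the four. Loose in its compartment; origin at the centre of its underside, z up.
- bottle_1: Small bottle standing loose in another compartment: amber, 34 mm diameter, 64 mm tall. Origin at the centre of its underside.
- bottle_2: Small bottle standing loose in another compartment: amber, 34 mm diameter, 64 mm tall. Origin at the centre of its underside.
- bottle_3: Small bottle standing loose in another compartment: amber, 34 mm diameter, 64 mm tall. Origin at the centre of its underside.
- key_left (a joint): Travel of the left-hand (stand +y, 46 mm left of the middle one) key, m: 0 up, 0.006 fully down; counts as pressed from 0.004. Spring: about 5 N fully down.
- key_left_top (a point): Centre of the top face of the left key as seen from the robot: white round key 24 mm in diameter, 160 mm in front of the carousel's axis, pressed straight down. Moves with the key.
- key_middle (a joint): Travel of the middle key, m: 0 up, 0.006 fully down; counts as pressed from 0.004. Spring: about 5 N fully down.
- key_middle_top (a point): Centre of the top face of the middle key as seen from the robot: white round key 24 mm in diameter, 160 mm in front of the carousel's axis, pressed straight down. Moves with the key.
- key_right (a joint): Travel of the right-hand (stand -y, 46 mm right of the middle one) key, m: 0 up, 0.006 fully down; counts as pressed from 0.004. Spring: about 5 N fully down.
- key_right_top (a point): Centre of the top face of the right key as seen from the robot: white round key 24 mm in diameter, 160 mm in front of the carousel's axis, pressed straight down. Moves with the key.
- brown_tin: Bystander: brown round tin, 75 mm diameter, 74 mm tall, on the trolley right of the carousel; origin under its centre.
- tape_roll: Bystander: roll of tan tape lying flat, 94 mm diameter, 48 mm tall, left of the carousel; origin under its centre.
- carton: Bystander, fixed: medicine carton 45 x 64 x 78 mm, far left; origin under its centre.

How it is judged:
On the way, in this order (a step that is already met when the one before it is completed fails the run):
1. left key pressed alone, carousel still at rest (value of joint key_left above 0.004 m and value of joint each of key_middle, key_right below 0.002 m and value of joint carousel between -0.15 and 0.15 rad), for 0.05 s.
2. then right key pressed alone, carousel still at rest (value of joint key_right above 0.004 m and value of joint each of key_left, key_middle below 0.002 m and value of joint carousel between -0.15 and 0.15 rad), for 0.05 s.
3. then middle key pressed alone, carousel still at rest (value of joint key_middle above 0.004 m and value of joint each of key_left, key_right below 0.002 m and value of joint carousel between -0.15 and 0.15 rad), for 0.05 s.
4. large bottle turned to the pointer and held there by the handle (horizontal distance between large_bottle and front_place below 0.012 m and velocity of joint carousel between -0.08 and 0.08 rad/s and contact force between the fingers and turn_handle above 0.5 N), for 0.3 s.
At the end, for the whole second after the job is handed in: Large bottle's centre within 12 mm horizontally of the front place, carousel slower than 0.08 rad/s, fingers bearing on the bar handle with over 0.5 N, all four bottles on the tray floor within 0.2 rad of upright, all keys less than 2 mm down (all of step 4 and angle between each of large_bottle, bottle_1, bottle_2, bottle_3's own z axis and vertical below 0.2 rad and z of large_bottle in the frame of stand between 0.012 and 0.028 m and horizontal distance between each of large_bottle, bottle_1, bottle_2, bottle_3 and stand below 0.105 m and z of bottle_1 in the frame of stand between 0.012 and 0.028 m and z of bottle_2 in the frame of stand between 0.012 and 0.028 m and z of bottle_3 in the frame of stand between 0.012 and 0.028 m and value of joint each of key_left, key_middle, key_right below 0.002 m); the arm keeps its last pose, push and grip.
It fails at once if two keys are down together (value of joint each of key_left, key_middle above 0.003 m or value of joint each of key_left, key_right above 0.003 m or value of joint each of key_middle, key_right above 0.003 m).
It fails at once if the robot touches a bottle (contact force between any of the fingers, the arm and large_bottle above 1 N or contact force between any of the fingers, the arm and bottle_1 above 1 N or contact force between any of the fingers, the arm and bottle_2 above 1 N or contact force between any of the fingers, the arm and bottle_3 above 1 N).
It fails at once if a bottle is tipped over (leaning past 0.7 rad) (angle between any of large_bottle, bottle_1, bottle_2, bottle_3's own z axis and vertical above 0.7 rad).
It fails at once if a bystander is moved by more than 2 cm (distance of any of brown_tin, tape_roll from where it was at the start of the episode above 0.02 m).
It also fails if it takes over 45 s, if anything falls off the work surface, if the arm or the gripper's body presses on something with over 40 N, if the wrist force passes 120 N, or if a joint passes its speed limit or range.

## Robot

A 6-joint arm with a two-finger parallel gripper is mounted at the origin on a cart in front of the work surface, level with it; the furniture and walls round the work are solid. World frame = base frame: x ahead of the robot, y to its left, z up, the work surface at z = 0. Lengths are in m, angles in rad, forces in N, time in s.
With the tool pointing down it reaches from about 0.375 to 0.825 m from the base axis. Payload 5.5 kg.
Tool frame: the origin (TCP) lies midway between the tips of the shut fingers; the grasp point (between the pads) lies 19 mm behind it; z points along the fingers, y is the line along which they close (so a half turn about z gives the same grasp; the last joint's range is limited). The gripper opens to 85 mm and grips with 20 to 120 N. Pads are 22 mm wide; open, the fingers measure 114 mm over their backs; the gripper's body (76 mm by 85 mm) begins 54 mm behind the grasp point. The pads swing forward as they close: fully open they stand 13 mm farther back than shut.
Start: joints at [-1.165, 0.314, -0.047, 1.21, 0, 1.571], TCP at [0.237, -0.551, 0.231] pointing down, gripper open.
Joint ranges: [-2.67, 2.67], [-0.69, 1.73], [-1.03, 1.25], [-2.08, 2.16], [-1.42, 1.45], [-3.14, 3.14]. Speed limits (rad/s): [2.39, 2.39, 3.01, 3.14, 3.14, 3.14].

## Interface

Orientations are given as a unit quaternion [w, x, y, z].
In Python, from rig import env gives the robot as it stands.
- The arm moves only by the shell command python3 -m creep 'ROWS' [OPENING]. ROWS is JSON, a list of rows, each an object of numbers: "dx", "dy", "dz": the shift along the tool's x, y, z in m; "rx", "ry", "rz": the turn, a rotation vector about the tool's x, y, z in rad. In form: [{"dx": .., "dy": .., "dz": .., "rx": .., "ry": .., "rz": ..}, ...]. A call has 1 to 10 rows; each row shifts and turns the commanded pose from where the row before left it, along the tool's axes as they then stand; what a row does not reach is not made up. A row lasts 1/8 s, in which the tool goes at most 62.5 mm and 10.7 degrees, less where a joint would pass 70% of its speed; a pose out of reach is approached as far as the arm can. A call is refused whole if a number of a shift passes 0.0625 or a number of a turn 0.188, either way. A call with a gripper value outside its range is refused whole. OPENING is the finger opening in m, from 0 to 0.0854, set as the call begins (- or left out, the last holds). The fingers move at their own pace and stop on an object; the grip force is fixed at half the most. Time passes only in rows, so rows that do not move let the fingers close. It gives the time, the measured TCP pose, the force, the opening and the grip force at its end, in the units of the state.
- env.sense(): the state, without advancing time (a new reading comes with each control period).
- env.capture(name): name is "side" or "top" or "wrist"; returns (picture, depth): 480x640x3 uint8, blue, green, red; 480x640 float32, m along the optical axis (not along the pixel's ray), 0 where there is no reading.
- env.camera_info(name): a dict with "mtx" (3x3 intrinsics, pixels), "extrinsics" (4x4, takes a point from world to camera coordinates). Camera axes: x right, y up, looking along -z (the intrinsics and any distortion apply to the point x, -y, -z); pixel columns grow to the right and rows downward; lengths in m; the calibration is good to about 2 mm. A picture is of the moment at which its call begins: read the wrist's pose just before it. camera_info takes no time and is no camera call; for the wrist camera it gives the pose at the moment of the call.
- env.close_job(): hands the job in; it is judged then, once.
Trained networks look in the newest picture that a camera, given by its name, has taken for a name from the list of things; names that differ only in an ending like _2 or _b are one class to them, and where a whole thing is asked for, a point or a joint stands for the part that bears it (a point fixed in the world has none). Each returns a list of dicts, best first, with "score" (0 to 1); they miss things now and then, are a little off and sometimes report something else, mostly with a low value. They report only what shows in the picture. A call takes as long as a camera call.
- env.cut_out(camera, query): "mask" (480x640 bool, what is visible of it) and "box" ([left, top, right, bottom] in pixels, round what is visible of it).
- env.place_of(camera, query): "at" ([column, row] in pixels: a listed point, or the origin of a listed thing).
The state is a dict: "time_s": time; "joints": joint angles; "qvel": joint speeds; "joint_efforts": joint torques, N m; "tcp_pos": TCP position; "tcp_rot": TCP orientation; "force": force on the tool from outside, world axes, zero at the start; "moment": the same for the moment, N m; "opening": opening from 0.0 (shut) to 1.0 (fully open); "grasp_force": force on a finger pad.
Only numpy, scipy, OpenCV 4.12 (cv2) and the standard library are available. Lean on these libraries where they do the work, as an engineer would, in place of code of your own. Each camera call takes 0.05 s, during which the arm holds its last target. There are 200 camera calls.

## Working session

There is one attempt and no reset: what is moved stays moved. The work goes in short steps, Python scripts to look and compute and a shell command to move; the robot and the scene stay as the last step left them, time stands still between calls to the robot, and variables do not carry over. Pictures are saved under pics/ and viewed, at most 10 in all, crops included, and the job is handed in when it is done.

```bash
ls; mkdir -p pics
cat > h.py <<'E'
import numpy as np,cv2
from rig import env
def ray(c,px):
    i=env.camera_info(c);K=np.array(i["mtx"]);E=np.array(i["extrinsics"])
    d=np.linalg.inv(K)@[px[0],px[1],1];d=np.array([d[0],-d[1],-d[2]])
    R=E[:3,:3];return -R.T@E[:3,3],R.T@d
def onz(c,px,z):
    o,d=ray(c,px);return o+d*(z-o[2])/d[2]
E
python3 - <<'E'
from h import *
s=env.sense();print(s["tcp_pos"],s["tcp_rot"],s["time_s"])
p,d=env.capture("top");q,_=env.capture("side")
cv2.imwrite("pics/a.png",p);cv2.imwrite("pics/b.png",q)
for n,z in [("key_left_top",None),("key_middle_top",None),("key_right_top",None),("handle_grip",.158),("large_bottle",.02),("front_place",.02),("stand",0)]:
    for c in("top","side"):
        r=env.place_of(c,n)
        for x in r[:2]:
            print(n,c,x["score"],np.round(x["at"],1),onz(c,x["at"],z if z is not None else .026).round(4))
for c in("top","side"):
    r=env.cut_out(c,"large_bottle");print([(x["score"],x["box"]) for x in r])
print(env.sense()["time_s"])
E
```

```text
pics
[ 0.23661738 -0.55075332  0.23045529] [-8.22715715e-04  9.79485766e-01  2.01511607e-01 -1.72416758e-04] 0.0
key_left_top top 0.58 [262.1 294.5] [0.4727 0.1485 0.026 ]
key_left_top side 0.7 [348.1 333.2] [0.479  0.1428 0.026 ]
key_middle_top top 0.43 [283.3 298. ] [0.464  0.1003 0.026 ]
key_middle_top side 0.59 [296.6 302.4] [0.605  0.1049 0.026 ]
key_middle_top side 0.5 [362.4 316. ] [0.4682 0.0901 0.026 ]
key_right_top top 0.42 [446.2 216.7] [ 0.6478 -0.2817  0.026 ]
key_right_top top 0.39 [301.4 301.8] [0.4547 0.0593 0.026 ]
key_right_top side 0.44 [369.  297.4] [0.4725 0.035  0.026 ]
handle_grip top 0.92 [287.3 217.4] [0.6189 0.0814 0.158 ]
handle_grip top 0.4 [291.1 268.3] [0.5115 0.0739 0.158 ]
handle_grip side 0.9 [293.6 242.7] [0.6179 0.0791 0.158 ]
large_bottle top 0.91 [270.6 250.8] [0.5747 0.1302 0.02  ]
large_bottle side 0.98 [307.6 321.5] [0.5652 0.1395 0.02  ]
large_bottle side 0.52 [293.9 301.9] [0.6136 0.1003 0.02  ]
front_place top 0.64 [286.9 268.9] [0.5315 0.0924 0.02  ]
front_place side 0.88 [326.6 311.7] [0.5405 0.1006 0.02  ]
stand top 0.82 [292.1 233.1] [0.6205 0.0813 0.    ]
stand top 0.39 [258.1 236.3] [0.6141 0.1622 0.    ]
stand side 0.6 [293.6 300.6] [ 0.6253  0.0789 -0.    ]
[(0.72, [256.9, 239.3, 276.3, 265.4])]
[(0.78, [296.5, 286.5, 319.7, 320.0]), (0.43, [342.3, 327.0, 359.8, 336.5]), (0.26, [161.5, 329.8, 195.9, 388.1])]
0.9
```

Run:
```python
import cv2,numpy as np
a=cv2.imread("pics/a.png")[160:340,190:390];b=cv2.imread("pics/b.png")[200:380,230:430]
cv2.imwrite("pics/c.png",np.hstack([cv2.resize(x,(400,360),interpolation=2) for x in(a,b)]))
```

```text
(no output)
```

View pics/c.png

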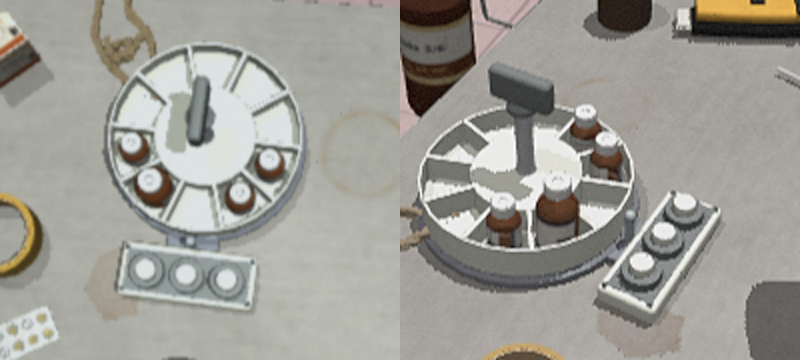

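View pics/b.png

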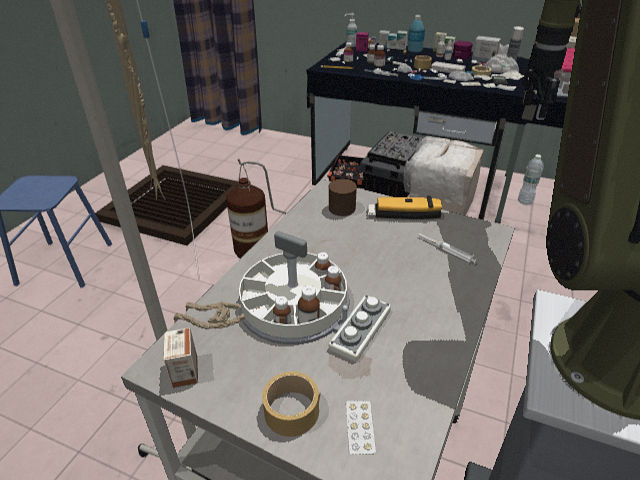

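The pictures show the large bottle one place left of the front, at top px (270,250). The keys are at (262,295), (283,297) and (303,300), so the carousel must turn about +0.63. I'll go above the keys first.

```bash
python3 -m creep '[{"rz":0.186},{"rz":0.186},{"rz":0.186},{"dx":0.009,"dy":-0.055},{"dx":0.009,"dy":-0.055},{"dx":0.009,"dy":-0.055},{"dx":0.009,"dy":-0.055},{"dx":0.009,"dy":-0.055},{"dx":0.009,"dy":-0.055},{"dx":0.009,"dy":-0.055}]' 0; python3 -m creep '[{"dx":0.009,"dy":-0.055},{"dx":0.009,"dy":-0.055},{"dx":0.009,"dy":-0.055},{"dx":0.009,"dy":-0.055},{"dx":0.009,"dy":-0.055},{}]'
cat > look.py <<'E'
from h import *
import sys
s=env.sense();print(s["tcp_pos"].round(4) if hasattr(s["tcp_pos"],'round') else s["tcp_pos"],s["tcp_rot"],s["force"],s["time_s"])
p,d=env.capture("wrist");cv2.imwrite("pics/%s.png"%sys.argv[1],p)
i=env.camera_info("wrist");print("cam",ray("wrist",(320,240))[0].round(3))
for n in sys.argv[2:]:
    for x in env.place_of("wrist",n)[:2]:
        u,v=np.clip(np.round(x["at"]).astype(int),0,[639,479]);z=d[v,u];o,r=ray("wrist",x["at"])
        print(n,x["score"],np.round(x["at"]),(o+r*z).round(4))  # d has unit optical-axis depth
E
python3 look.py w1 key_left_top key_middle_top key_right_top handle_grip front_place large_bottle
```

```text
[ 0.2368 -0.5513  0.2313] [ 1.56421874e-06  9.79485571e-01  2.01514306e-01 -1.92716997e-05] [ 0.05768235 -0.33889777  0.84040302] 0.9
cam [ 0.31  -0.52   0.374]invalid input
invalid input
```

View pics/w1.png

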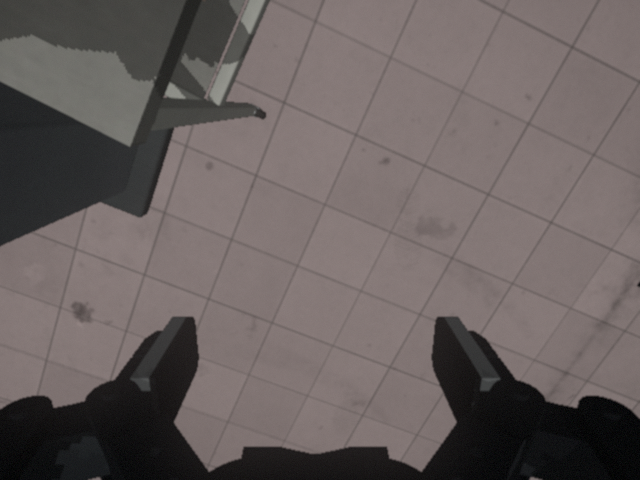

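The move was refused, so the picture shows only floor and fingers. Each row probably needs all six fields.

```bash
python3 -m creep '[{"dx":0,"dy":0,"dz":0,"rx":0,"ry":0,"rz":0.186},{"dx":0,"dy":0,"dz":0,"rx":0,"ry":0,"rz":0.186},{"dx":0,"dy":0,"dz":0,"rx":0,"ry":0,"rz":0.186},{"dx":0.009,"dy":-0.055,"dz":0,"rx":0,"ry":0,"rz":0},{"dx":0.009,"dy":-0.055,"dz":0,"rx":0,"ry":0,"rz":0},{"dx":0.009,"dy":-0.055,"dz":0,"rx":0,"ry":0,"rz":0},{"dx":0.009,"dy":-0.055,"dz":0,"rx":0,"ry":0,"rz":0},{"dx":0.009,"dy":-0.055,"dz":0,"rx":0,"ry":0,"rz":0}]' 0
```

```text
time_s: 2.25
tcp_pos: [0.3234, -0.2847, 0.2315]
tcp_rot: [0.0, 0.997, -0.076, 0.0]
force: [0.9, -0.1, 0.5]
opening: -0.002
grasp_force: 0.0
```

```bash
python3 -m creep '[{"dx":0.006,"dy":-0.055,"dz":0,"rx":0,"ry":0,"rz":0},{"dx":0.006,"dy":-0.055,"dz":0,"rx":0,"ry":0,"rz":0},{"dx":0.006,"dy":-0.055,"dz":0,"rx":0,"ry":0,"rz":0},{"dx":0.006,"dy":-0.055,"dz":0,"rx":0,"ry":0,"rz":0},{"dx":0.006,"dy":-0.055,"dz":0,"rx":0,"ry":0,"rz":0},{"dx":0.006,"dy":-0.055,"dz":0,"rx":0,"ry":0,"rz":0},{"dx":0.006,"dy":-0.055,"dz":0,"rx":0,"ry":0,"rz":0},{"dx":0,"dy":0,"dz":0,"rx":0,"ry":0,"rz":0},{"dx":0,"dy":0,"dz":0,"rx":0,"ry":0,"rz":0}]'
python3 look.py w2 key_left_top key_middle_top key_right_top handle_grip front_place large_bottle
```

```text
time_s: 3.38
tcp_pos: [0.4104, 0.0022, 0.2351]
tcp_rot: [-0.038, 0.999, -0.027, 0.0]
force: [-0.0, -1.4, 0.2]
opening: -0.004
grasp_force: 0.0
[0.4104 0.0022 0.2351] [-3.79428388e-02  9.98902823e-01 -2.74491113e-02  1.91161820e-04] [-0.03172638 -1.3918701   0.24363111] 3.375
cam [ 0.489 -0.013  0.377]
key_left_top 0.75 [149. 140.] [0.4711 0.1505 0.0443]
key_middle_top 0.9 [207. 143.] [0.4666 0.1023 0.0452]
key_right_top 0.89 [264. 150.] [0.4589 0.0562 0.0439]
handle_grip 0.33 [157.  17.] [0.5548 0.1176 0.0691]
front_place 0.65 [216.  46.] [0.5416 0.0933 0.0197]
large_bottle 0.91 [158.  17.] [0.5551 0.1175 0.0682]
```

View pics/w2.png

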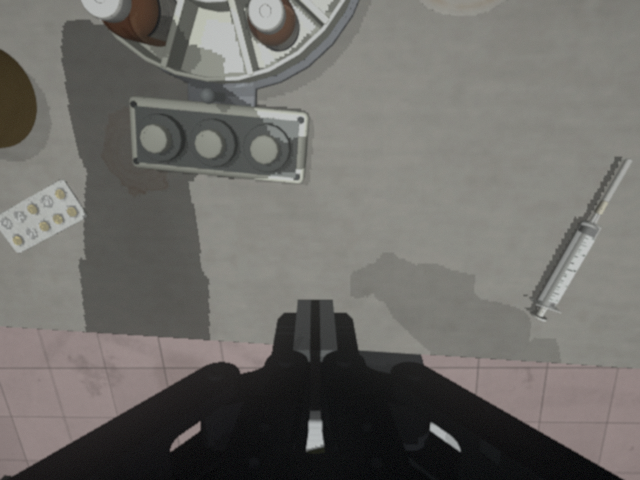

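The keys show at (154,138), (211,142) and (265,149), with tops at z≈0.045. The tool stopped short and tilted, so I'll check the joints.

Run:
```python
from h import *
s=env.sense();print(np.round(s["joints"],3),np.round(s["qvel"],3))
from scipy.spatial.transform import Rotation as R
q=s["tcp_rot"];print(R.from_quat([q[1],q[2],q[3],q[0]]).as_matrix().round(3))
ax=np.array([.6185,.0805]);K=np.array([[.4711,.1505],[.4666,.1023],[.4589,.0562]])
v=K[0]-K[2];print("yaw",-np.arctan2(v[0],v[1]),np.linalg.norm(v)); m=ax-K.mean(0);print(np.arctan2(m[1],m[0]),np.linalg.norm(m))
```

```text
[-0.055 -0.046 -0.457  1.161  0.076  3.141] [ 0.006  0.     0.002 -0.002  0.     0.   ]
[[ 0.999 -0.054  0.003]
 [-0.054 -0.996  0.076]
 [-0.001 -0.076 -0.997]]
yaw -0.12865969010706788 0.09508590852487028
-0.14604362514308805 0.15461258393517371
```

Joint 6 is at its limit, so I'll flip the tool half a turn (tool x toward the robot) and level it.

```bash
python3 -m creep '[{"dx":0,"dy":0,"dz":0,"rx":-0.076,"ry":0,"rz":0},{"dx":0,"dy":0,"dz":0,"rx":0,"ry":0,"rz":-0.18},{"dx":0,"dy":0,"dz":0,"rx":0,"ry":0,"rz":-0.18},{"dx":0,"dy":0,"dz":0,"rx":0,"ry":0,"rz":-0.18},{"dx":0,"dy":0,"dz":0,"rx":0,"ry":0,"rz":-0.18},{"dx":0,"dy":0,"dz":0,"rx":0,"ry":0,"rz":-0.18},{"dx":0,"dy":0,"dz":0,"rx":0,"ry":0,"rz":-0.18},{"dx":0,"dy":0,"dz":0,"rx":0,"ry":0,"rz":-0.18},{"dx":0,"dy":0,"dz":0,"rx":0,"ry":0,"rz":-0.18},{"dx":0,"dy":0,"dz":0,"rx":0,"ry":0,"rz":-0.18}]'
python3 -m creep '[{"dx":0,"dy":0,"dz":0,"rx":0,"ry":0,"rz":-0.18},{"dx":0,"dy":0,"dz":0,"rx":0,"ry":0,"rz":-0.18},{"dx":0,"dy":0,"dz":0,"rx":0,"ry":0,"rz":-0.18},{"dx":0,"dy":0,"dz":0,"rx":0,"ry":0,"rz":-0.18},{"dx":0,"dy":0,"dz":0,"rx":0,"ry":0,"rz":-0.18},{"dx":0,"dy":0,"dz":0,"rx":0,"ry":0,"rz":-0.18},{"dx":0,"dy":0,"dz":0,"rx":0,"ry":0,"rz":-0.18},{"dx":0,"dy":0,"dz":0,"rx":0,"ry":0,"rz":-0.18},{"dx":0,"dy":0,"dz":0,"rx":0,"ry":0,"rz":0}]'
```

```text
time_s: 4.97
tcp_pos: [0.4099, -0.0115, 0.2352]
tcp_rot: [-0.005, 0.701, 0.713, 0.004]
force: [-0.5, 0.4, -0.0]
opening: -0.001
grasp_force: 0.0
time_s: 6.1
tcp_pos: [0.4099, -0.0115, 0.2352]
tcp_rot: [-0.001, 0.06, 0.998, 0.006]
force: [0.2, -0.2, -0.4]
opening: 0.004
grasp_force: 0.0
```

```bash
python3 -m creep '[{"dx":-0.01,"dy":0.042,"dz":0,"rx":0,"ry":0,"rz":0},{"dx":-0.01,"dy":0.042,"dz":0,"rx":0,"ry":0,"rz":0},{"dx":-0.01,"dy":0.042,"dz":0,"rx":0,"ry":0,"rz":0},{"dx":-0.01,"dy":0.042,"dz":0,"rx":0,"ry":0,"rz":0},{"dx":0,"dy":0,"dz":0.05,"rx":0,"ry":0,"rz":0},{"dx":0,"dy":0,"dz":0.05,"rx":0,"ry":0,"rz":0},{"dx":0,"dy":0,"dz":0.05,"rx":0,"ry":0,"rz":0},{"dx":0,"dy":0,"dz":0,"rx":0,"ry":0,"rz":0}]'
python3 look.py w3 key_left_top key_middle_top key_right_top front_place
python3 - <<'E'
from h import *
p,_=env.capture("side");q,_=env.capture("top");a=q[200:340,210:370];b=p[200:380,250:450]
cv2.imwrite("pics/d.png",np.hstack([cv2.resize(a,(400,350)),cv2.resize(b,(390,350))]))
E
```

```text
time_s: 7.1
tcp_pos: [0.4659, 0.1514, 0.0841]
tcp_rot: [-0.004, 0.061, 0.998, 0.005]
force: [-0.1, 0.4, 0.4]
opening: -0.001
grasp_force: 0.0
[0.4659 0.1514 0.0841] [-0.00442843  0.0607989   0.99812758  0.00502233] [-0.10400142  0.42394983  0.37729597] 7.1
cam [0.389 0.16  0.23 ]
key_left_top 0.64 [307. 293.] [0.4766 0.1489 0.0473]
key_middle_top 0.68 [211. 292.] [0.4712 0.1024 0.0488]
key_right_top 0.67 [120. 289.] [0.4637 0.0599 0.0504]
```

View pics/d.png

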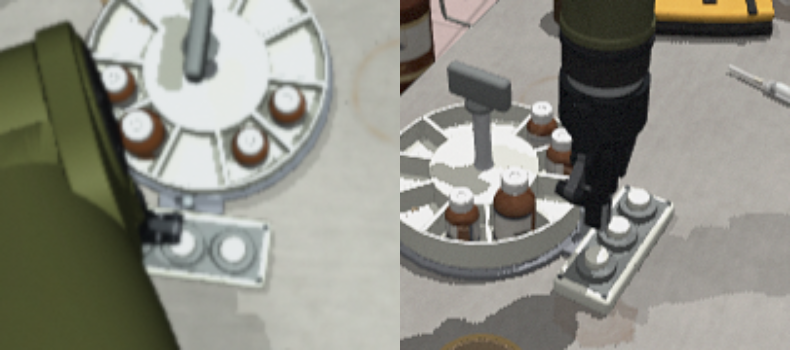

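View pics/w3.png

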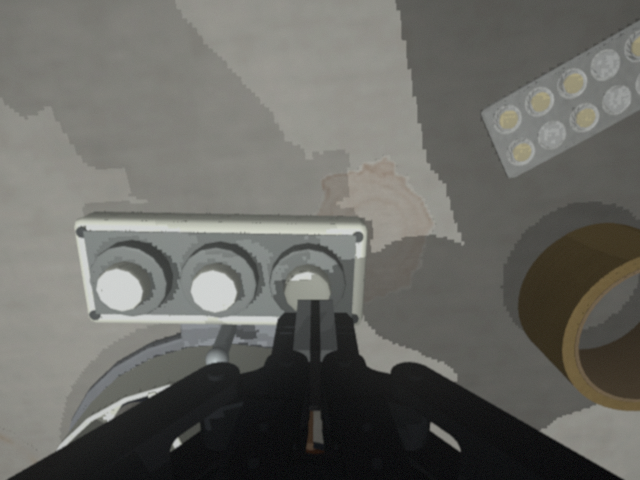

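The pictures show the shut fingers about 6 mm robot-side of the left key (wrist px 307,293), with the other keys at (211,292) and (120,289). I'll correct and press gently.

```bash
python3 -m creep '[{"dx":-0.006,"dy":-0.002,"dz":0.018,"rx":0,"ry":0,"rz":0},{"dx":0,"dy":0,"dz":0.018,"rx":0,"ry":0,"rz":0},{"dx":0,"dy":0,"dz":0.003,"rx":0,"ry":0,"rz":0},{"dx":0,"dy":0,"dz":0.003,"rx":0,"ry":0,"rz":0}]'; python3 -m creep '[{"dx":0,"dy":0,"dz":0.002,"rx":0,"ry":0,"rz":0},{"dx":0,"dy":0,"dz":0,"rx":0,"ry":0,"rz":0}]'
```

```text
time_s: 7.95
tcp_pos: [0.4757, 0.1506, 0.046]
tcp_rot: [-0.0, 0.059, 0.998, 0.007]
force: [0.7, 0.1, 0.8]
opening: 0.0
grasp_force: 0.0
time_s: 8.2
tcp_pos: [0.4757, 0.1506, 0.0438]
tcp_rot: [-0.0, 0.059, 0.998, 0.007]
force: [0.5, -0.0, 1.2]
opening: 0.005
grasp_force: 0.7
```

```bash
python3 -m creep '[{"dx":0,"dy":0,"dz":0.003,"rx":0,"ry":0,"rz":0},{"dx":0,"dy":0,"dz":0,"rx":0,"ry":0,"rz":0}]';python3 -m creep '[{"dx":0,"dy":0,"dz":0.003,"rx":0,"ry":0,"rz":0},{"dx":0,"dy":0,"dz":0,"rx":0,"ry":0,"rz":0}]'
```

```text
time_s: 8.45
tcp_pos: [0.4757, 0.1506, 0.0405]
tcp_rot: [-0.0, 0.059, 0.998, 0.007]
force: [0.7, -0.3, 3.4]
opening: 0.002
grasp_force: 1.7
time_s: 8.7
tcp_pos: [0.4758, 0.1506, 0.038]
tcp_rot: [-0.0, 0.059, 0.998, 0.007]
force: [-1.6, -1.3, 10.0]
opening: -0.003
grasp_force: 5.0
```

Left key bottomed at 10 N. Now the right key.

```bash
python3 -m creep '[{"dx":0,"dy":0,"dz":-0.025,"rx":0,"ry":0,"rz":0},{"dx":0.002,"dy":-0.046,"dz":0,"rx":0,"ry":0,"rz":0},{"dx":0.002,"dy":-0.046,"dz":0,"rx":0,"ry":0,"rz":0},{"dx":0,"dy":0,"dz":0.017,"rx":0,"ry":0,"rz":0},{"dx":0,"dy":0,"dz":0.003,"rx":0,"ry":0,"rz":0},{"dx":0,"dy":0,"dz":0.003,"rx":0,"ry":0,"rz":0},{"dx":0,"dy":0,"dz":0.002,"rx":0,"ry":0,"rz":0},{"dx":0,"dy":0,"dz":0,"rx":0,"ry":0,"rz":0}]'
```

```text
time_s: 9.7
tcp_pos: [0.4598, 0.0594, 0.0377]
tcp_rot: [-0.001, 0.059, 0.998, 0.006]
force: [-8.9, -4.9, 22.6]
opening: 0.003
grasp_force: 11.9
```

```bash
python3 look.py w4 key_right_top key_middle_top key_left_top
```

```text
[0.4598 0.0594 0.0377] [-9.84481749e-04  5.90151201e-02  9.98241296e-01  5.52830544e-03] [-8.8697228  -4.85266533 22.59610117] 9.7
cam [0.381 0.068 0.181]
key_right_top 0.96 [306. 322.] [0.4477 0.0579 0.0598]
key_middle_top 0.7 [424. 329.] [0.4648 0.1009 0.0442]
key_middle_top 0.21 [307. 320.] [0.4483 0.0582 0.0573]
key_left_top 0.88 [548. 334.] [0.473  0.1481 0.0437]
```

View pics/w4.png

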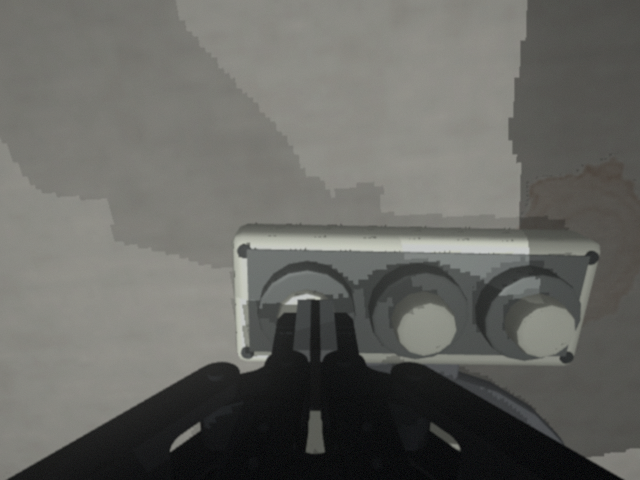

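The fingers are on the right key (300,300), which is down. The middle key is up at (424,329). Now the middle key.

```bash
python3 -m creep '[{"dx":0,"dy":0,"dz":-0.025,"rx":0,"ry":0,"rz":0},{"dx":0,"dy":0.044,"dz":0,"rx":0,"ry":0,"rz":0},{"dx":0,"dy":0,"dz":0,"rx":0,"ry":0,"rz":0},{"dx":0,"dy":0,"dz":0.016,"rx":0,"ry":0,"rz":0},{"dx":0,"dy":0,"dz":0.003,"rx":0,"ry":0,"rz":0},{"dx":0,"dy":0,"dz":0.003,"rx":0,"ry":0,"rz":0},{"dx":0,"dy":0,"dz":0.002,"rx":0,"ry":0,"rz":0},{"dx":0,"dy":0,"dz":0,"rx":0,"ry":0,"rz":0}]'
```

```text
time_s: 10.9
tcp_pos: [0.4648, 0.1034, 0.038]
tcp_rot: [-0.001, 0.059, 0.998, 0.007]
force: [-4.3, 1.9, 7.3]
opening: 0.003
grasp_force: 3.6
```

```bash
python3 -m creep '[{"dx":0,"dy":0,"dz":0.001,"rx":0,"ry":0,"rz":0},{"dx":0,"dy":0,"dz":-0.05,"rx":0,"ry":0,"rz":0},{"dx":0,"dy":0,"dz":-0.05,"rx":0,"ry":0,"rz":0},{"dx":0,"dy":0,"dz":-0.05,"rx":0,"ry":0,"rz":0},{"dx":0,"dy":0,"dz":-0.05,"rx":0,"ry":0,"rz":0},{"dx":-0.05,"dy":-0.0015,"dz":0,"rx":0,"ry":0,"rz":0},{"dx":-0.05,"dy":-0.0015,"dz":0,"rx":0,"ry":0,"rz":0},{"dx":-0.058,"dy":-0.0015,"dz":0,"rx":0,"ry":0,"rz":0},{"dx":0,"dy":0,"dz":0,"rx":0,"ry":0,"rz":0},{"dx":0,"dy":0,"dz":0,"rx":0,"ry":0,"rz":0}]' 0.06; python3 look.py w5 handle_grip front_place large_bottle key_middle_top
```

```text
time_s: 12.15
tcp_pos: [0.6215, 0.077, 0.2355]
tcp_rot: [-0.002, 0.06, 0.998, 0.006]
force: [-0.3, 0.0, -0.3]
opening: 0.701
grasp_force: 0.0
[0.6215 0.077  0.2355] [-0.00152441  0.05969539  0.99819679  0.00610751] [-0.27618255  0.01212369 -0.31368169] 12.15
cam [0.542 0.085 0.379]
handle_grip 0.88 [318. 257.] [0.6179 0.0806 0.1729]
front_place 0.92 [317. 109.] [0.5431 0.0921 0.0219]
front_place 0.51 [232. 172.] [0.581  0.0209 0.0639]
large_bottle 0.62 [372. 129.] [0.5597 0.1243 0.1065]
```

View pics/w5.png

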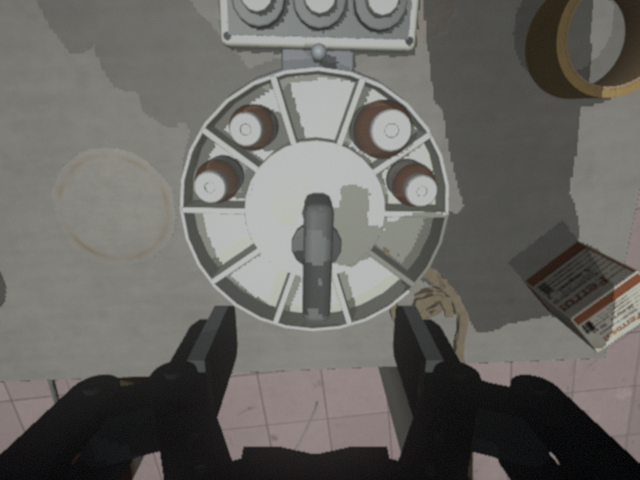

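Picture: the bar lies at column 317, midway between the open fingers (216 and 416) and aligned with them. The large bottle at (388,130) is one place left of the pointer (318,50). I'll descend and grip.

```bash
python3 -m creep '[{"dx":0,"dy":0.002,"dz":0.032,"rx":0,"ry":0,"rz":0},{"dx":0,"dy":0,"dz":0.032,"rx":0,"ry":0,"rz":0},{"dx":0,"dy":0,"dz":0.03,"rx":0,"ry":0,"rz":0},{"dx":0,"dy":0,"dz":0,"rx":0,"ry":0,"rz":0}]'; python3 -m creep '[{"dx":0,"dy":0,"dz":0,"rx":0,"ry":0,"rz":0},{"dx":0,"dy":0,"dz":0,"rx":0,"ry":0,"rz":0},{"dx":0,"dy":0,"dz":0,"rx":0,"ry":0,"rz":0},{"dx":0,"dy":0,"dz":0,"rx":0,"ry":0,"rz":0},{"dx":0,"dy":0,"dz":0,"rx":0,"ry":0,"rz":0},{"dx":0,"dy":0,"dz":0,"rx":0,"ry":0,"rz":0}]' 0.0
```

```text
time_s: 12.9
tcp_pos: [0.6197, 0.0807, 0.1404]
tcp_rot: [-0.003, 0.059, 0.998, 0.006]
force: [-0.3, -0.9, -0.3]
opening: 0.7
grasp_force: 0.0
time_s: 13.65
tcp_pos: [0.6231, 0.0792, 0.1443]
tcp_rot: [0.001, 0.06, 0.998, 0.005]
force: [-2.1, -4.3, 6.1]
opening: 0.179
grasp_force: 60.4
```

```bash
python3 -m creep '[{"dx":0,"dy":0,"dz":0,"rx":0,"ry":0,"rz":-0.02},{"dx":0,"dy":0,"dz":0,"rx":0,"ry":0,"rz":-0.04},{"dx":0,"dy":0,"dz":0,"rx":0,"ry":0,"rz":-0.05},{"dx":0,"dy":0,"dz":0,"rx":0,"ry":0,"rz":-0.05},{"dx":0,"dy":0,"dz":0,"rx":0,"ry":0,"rz":-0.05},{"dx":0,"dy":0,"dz":0,"rx":0,"ry":0,"rz":-0.05},{"dx":0,"dy":0,"dz":0,"rx":0,"ry":0,"rz":-0.05},{"dx":0,"dy":0,"dz":0,"rx":0,"ry":0,"rz":-0.05},{"dx":0,"dy":0,"dz":0,"rx":0,"ry":0,"rz":-0.05},{"dx":0,"dy":0,"dz":0,"rx":0,"ry":0,"rz":-0.05}]'; python3 -m creep '[{"dx":0,"dy":0,"dz":0,"rx":0,"ry":0,"rz":-0.05},{"dx":0,"dy":0,"dz":0,"rx":0,"ry":0,"rz":-0.04},{"dx":0,"dy":0,"dz":0,"rx":0,"ry":0,"rz":-0.04},{"dx":0,"dy":0,"dz":0,"rx":0,"ry":0,"rz":-0.03},{"dx":0,"dy":0,"dz":0,"rx":0,"ry":0,"rz":-0.01},{"dx":0,"dy":0,"dz":0,"rx":0,"ry":0,"rz":0},{"dx":0,"dy":0,"dz":0,"rx":0,"ry":0,"rz":0}]'
python3 look.py w6 large_bottle front_place key_middle_top stand
python3 - <<'E'
from h import *
for c in("top","side"):
    p,_=env.capture(c);cv2.imwrite("pics/z%s.png"%c,p)
    for n in("large_bottle","front_place","bottle_1"):
        for x in env.place_of(c,n)[:3]: print(c,n,x["score"],np.round(x["at"]),onz(c,x["at"],.02).round(4))
a=cv2.imread("pics/w6.png");b=cv2.imread("pics/zside.png")[200:380,230:430]
cv2.imwrite("pics/f.png",np.hstack([cv2.resize(a,(440,330)),cv2.resize(b,(360,330))]))
E
```

```text
time_s: 14.9
tcp_pos: [0.6232, 0.0785, 0.1443]
tcp_rot: [0.002, -0.17, 0.985, 0.004]
force: [-1.0, -7.2, 6.4]
opening: 0.179
grasp_force: 60.5
time_s: 15.78
tcp_pos: [0.6233, 0.0783, 0.1443]
tcp_rot: [0.002, -0.252, 0.968, 0.004]
force: [-1.5, -6.9, 6.5]
opening: 0.177
grasp_force: 60.4
[0.6233 0.0783 0.1443] [ 0.00214003 -0.25201008  0.96771504  0.00373474] [-1.54759443 -6.94209596  6.50881677] 15.775
cam [0.553 0.039 0.286]
key_middle_top 0.92 [495.  11.] [0.4646 0.1009 0.043 ]
stand 0.59 [315. 222.] [0.6108 0.0727 0.0505]
top bottle_1 0.5 [327. 224.] [ 0.6372 -0.0012  0.02  ]
side large_bottle 0.93 [327. 309.] [0.5428 0.0927 0.02  ]
side large_bottle 0.72 [291. 413.] [0.5083 0.334  0.02  ]
side front_place 0.64 [328. 310.] [0.5395 0.096  0.02  ]
side front_place 0.44 [309. 319.] [0.5651 0.1322 0.02  ]
side bottle_1 0.87 [323. 279.] [0.5849 0.0116 0.02  ]
side bottle_1 0.56 [309. 321.] [0.5642 0.1368 0.02  ]
side bottle_1 0.53 [301. 270.] [0.641  0.0046 0.02  ]
```

View pics/f.png

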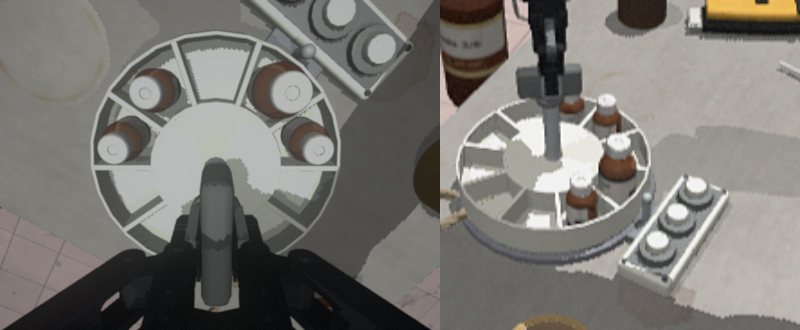

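The large bottle (wrist crop 285,90) now stands by the pointer ball (307,50), and everything is upright. I'll measure its offset.

Run:
```python
from h import *
p,d=env.capture("wrist")
# white cap of the large bottle: level points 100-112 mm high
i=env.camera_info("wrist");K=np.array(i["mtx"]);E=np.array(i["extrinsics"])
v,u=np.mgrid[:480,:640];r=np.linalg.inv(K)@np.stack([u,v,np.ones_like(u)]).reshape(3,-1)
c=np.stack([r[0],-r[1],-r[2]])*d.reshape(1,-1);w=(E[:3,:3].T@(c-E[:3,3:])).T
def cl(lo,hi,box):
    m=(w[:,2]>lo)&(w[:,2]<hi)&(w[:,0]>box[0])&(w[:,0]<box[1])&(w[:,1]>box[2])&(w[:,1]<box[3])&(d.ravel()>0);a=w[m];return len(a),((a.min(0)+a.max(0))/2).round(4),(np.ptp(a,axis=0)).round(4),a.mean(0).round(4)
print("cap",cl(.100,.112,(.50,.58,.05,.14)))
m=(w[:,2]>.04)&(w[:,2]<.06)&(w[:,0]<.53)&(w[:,0]>.488);
print("ball",cl(.042,.056,(.488,.507,.07,.13)))
# rim circle -> axis
m=(w[:,2]>.044)&(w[:,2]<.052)&(d.ravel()>0);a=w[m][:,:2]
a0=np.array([.6215,.0795])
for _ in range(8):
    q=a[abs(np.hypot(*(a-a0).T)-.111)<.007];S=np.c_[2*q,np.ones(len(q))];s=np.linalg.lstsq(S,(q**2).sum(1),rcond=None)[0];a0=s[:2]
print("axis",a0,np.sqrt(s[2]+a0@a0),len(q))
km=np.array([.465,.1015]);f=(km-a0)/np.linalg.norm(km-a0);print("front",a0+.083*f,np.linalg.norm(km-a0),f)
print(env.sense()["time_s"])
```

```text
cap (3133, array([0.5402, 0.0869, 0.1046]), array([0.0267, 0.0268, 0.0091]), array([0.5402, 0.0862, 0.1053]))
ball (360, array([0.502 , 0.0961, 0.0472]), array([0.01  , 0.0114, 0.0091]), array([0.5028, 0.0955, 0.0482]))
axis [0.62347224 0.07880976] 0.10919654123933305 6720
front [0.54131016 0.09057382] 0.16008840176431555 [-0.98990454  0.14173569]
16.475
```

The bottle is 4 mm from the front place (limit 12 mm), and the axis-to-key distance measures 160 mm as specified. The grip is firm, so I'm handing in.

```bash
python3 -m creep '[{"dx":0,"dy":0,"dz":0,"rx":0,"ry":0,"rz":0},{"dx":0,"dy":0,"dz":0,"rx":0,"ry":0,"rz":0},{"dx":0,"dy":0,"dz":0,"rx":0,"ry":0,"rz":0}]' && python3 -c "
from rig import env
print(env.close_job())"
```

```text
time_s: 16.85
tcp_pos: [0.6233, 0.0783, 0.1443]
tcp_rot: [0.002, -0.252, 0.968, 0.004]
force: [-0.7, -6.7, 7.0]
opening: 0.178
grasp_force: 60.4
the job is handed in; nothing more can be done
None
```

I pressed the keys left, right, middle, turned the carousel 0.63 rad and handed the job in at 16.9 s, still gripping the handle with 60 N and the large bottle about 4 mm from the front place (limit 12 mm); no verdict came back.

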